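# Fill the jar with cap nuts through the funnel

## Robot

A 6-joint arm with a two-finger parallel gripper is mounted at the origin on a cart in front of the work surface, level with it; the furniture and walls round the work are solid. World frame = base frame: x ahead of the robot, y to its left, z up, the work surface at z = 0. Lengths are in m, angles in rad, forces in N, time in s.
With the tool pointing down it reaches from about 0.425 to 0.95 m from the base axis. Payload 3.5 kg.
Tool frame: the origin (TCP) lies midway between the tips of the shut fingers; the grasp point (between the pads) lies 19 mm behind it; z points along the fingers, y is the line along which they close (so a half turn about z gives the same grasp; the last joint's range is limited). The gripper opens to 85 mm and grips with 20 to 120 N. Pads are 22 mm wide; open, the fingers measure 114 mm over their backs; the gripper's body (76 mm by 85 mm) begins 54 mm behind the grasp point. The pads swing forward as they close: fully open they stand 13 mm farther back than shut.
Start: joints at [1.073, 0.286, 1.577, -0, 1.279, -0.15], TCP at [0.23, 0.635, 0.231] pointing down, gripper open.
Joint ranges: [-2.77, 2.77], [-0.9, 2.22], [0.21, 2.48], [-1.53, 4.67], [0.24, 2.81], [-2.84, 2.84]. Speed limits (rad/s): [2.79, 2.79, 3.14, 3.14, 3.14, 3.14].

## Interface

Orientations are given as a unit quaternion [x, y, z, w].
In Python, from plant import get_state, read_camera, ctrl gives the robot as it stands.
- The arm moves only by the shell command python3 -m crank 'ROWS' [FORCE]. ROWS is JSON, a list of rows, each a list of 3 entries, a list of its own where there are three numbers: the shift along the tool's x, y, z in mm, then the turn about the tool's z in degrees, then the closure in counts, from 0 (fully open) to 255 (shut). In form: [[[tx, ty, tz], yaw, claw], ...]. A call has 1 to 10 rows; each row is the pose to reach, as a shift and turn from the pose commanded when the call began, along the tool's axes at that moment; what a row does not reach only later rows make up. A row lasts 1/10 s, in which the tool goes at most 50 mm and 8.59 degrees, less where a joint would pass 70% of its speed; a pose out of reach is approached as far as the arm can. A call with a gripper value outside its range is refused whole. The fingers move at their own pace and stop on an object; FORCE is the grip in N (left out, the last holds). Time passes only in rows, so rows that repeat a pose let the fingers close. It gives the time, the measured TCP pose, the force, the opening and the grip force at its end, in the units of the state.
- get_state(): the state, without advancing time (a new reading comes with each control period).
- read_camera(name): name is "side" or "top" or "wrist"; returns a dict with "frame" (384x512x3 uint8, blue, green, red), "range_z" (384x512 float32, m along the optical axis (not along the pixel's ray), 0 where there is no reading), "vfov" (degrees; the focal length in pixels is half the picture's height over the tangent of half this angle, whatever the lens; pixels are square), "cx", "cy" (the principal point, pixels), "origin" and "orientation" of the camera in the world. Camera axes: x right, y down, z forward; pixel columns grow to the right and rows downward; lengths in m; the calibration is good to about 2 mm. The wrist camera is an equidistant fisheye: a pixel r from the principal point sees the ray r / f radians off the axis. A picture is of the moment at which its call begins.
- ctrl.sign_off(): hands the job in; it is judged then, once.
The state is a dict: "time": time; "qpos": joint angles; "dq": joint speeds; "joint_efforts": joint torques, N m; "eef_pos": TCP position; "tcp_rot": TCP orientation; "contact_force": force on the tool from outside, world axes, zero at the start; "wrist_torque": the same for the moment, N m; "opening": opening from 0.0 (shut) to 1.0 (fully open); "finger_force": force on a finger pad.
Only numpy, scipy, OpenCV 4.12 (cv2) and the standard library are available. Lean on these libraries where they do the work, as an engineer would, in place of code of your own. Each camera call takes 0.05 s, during which the arm holds its last target. There are 200 camera calls.

## Task

Fill the jar on the filling stand: first push its slide in until the jar is fully home under the funnel, then swing the bar latch shut into its catch so that the jar is locked in. Then press the tray's roller lever down so that all six cap nuts slide out of the tray and through the funnel into the jar, without touching the nuts, and let the tray come back down level. None may be spilled, the jar must stay home and latched, and the things standing near must be left alone.

Things in the scene. Friction and masses are not known exactly. Their poses are not given: they have to be found in the camera images.
- stand: fixed filling stand, dark base 210x330x8; origin on the bench top below the funnel's axis. 'Stand axes' (turned about z only): x away from the robot, y left, z up; all lengths in mm. Grey posts to z=218 at x=+-90, y=72
- funnel_mouth (a point): centre of the steel funnel's mouth, stand (0, 0, 195), 150 wide; spout 62 inside, underside z=118. A clear splash guard 77 from the axis stands round the mouth up to z=253, open on the +y side, where the tray is
- jar_slide (a joint): m; the jar's slide: 0 = fully home, jar exactly below the funnel's spout; positive = pulled out by that much along the stand's -y (up to 0.085). Moves stiffly, stays where it is left
- push_plate (a point): middle of the outer (-y) face of the slide's upright push plate, 70 wide along x, 8 thick, z=18 to 78; at stand (0, -129, 55) when home. The plate is pushed along the stand's +y
- jar_floor (a point): centre of the inner floor of the glass jar clamped on the slide; jar inside 78 mm wide, neck inside 70 mm, rim 87 mm above this point
- jar_rim (a point): centre of the jar's rim
- latch (a joint): rad; flat bar latch that swings level about an upright pin: 0 = closed, bar along the stand's +x behind the push plate with its end in the catch at stand (70, -137); grows as the free end swings out to the stand's -y, 1.57 = bar along -y, at most 2.3. Stays where it is left
- latch_pivot (a point): latch pin's axis, stand (-70, -137, 45). The bar is 12 thick, 20 high (z=35 to 55), reaches 157 from the pin
- latch_tab (a point): middle of the thumb tab on the bar, 85 from the pin along the bar; tab 30 long, 12 thick, z=35 to 79. Push it sideways
- tray (a joint): rad; tipping tray of sheet aluminium on an axle along the stand's x: 0 = level (falls back to this by its own weight), positive = outer (+y) end raised, nuts slide towards the funnel; stop at 1.0. Tray inside 82 x 170 with 38 mm walls, open towards the funnel
- tray_axle (a point): point on the tray's axle, stand (0, 72, 205)
- lever_roller (a point): centre of the black roller (radius 10, 50 long along x) at the end of the tray's lever, on the robot's side of the funnel; 120 from the axle line; at stand (-140, -33, 263) with the tray level and (-140, -33, 147) fully tipped. Pressing it down tips the tray; 4 to 8 N
- nut_1: one of six equal steel cap nuts, 23 mm across flats, 24 high, 45 g; origin at its centre; starts in the tray
- nut_2: one of six equal steel cap nuts, 23 mm across flats, 24 high, 45 g; origin at its centre; starts in the tray
- nut_3: one of six equal steel cap nuts, 23 mm across flats, 24 high, 45 g; origin at its centre; starts in the tray
- nut_4: one of six equal steel cap nuts, 23 mm across flats, 24 high, 45 g; origin at its centre; starts in the tray
- nut_5: one of six equal steel cap nuts, 23 mm across flats, 24 high, 45 g; origin at its centre; starts in the tray
- nut_6: one of six equal steel cap nuts, 23 mm across flats, 24 high, 45 g; origin at its centre; starts in the tray
- tape_measure: bystander: yellow tape measure 37 x 87 x 62, origin under its centre
- tin: bystander: small metal tin can 76 wide, 58 high, origin under its centre
- jar_green: bystander: green plastic jar 68 wide, 64 high, origin under its centre

How it is judged:
By the outcome, as a careful person would: the job done as asked, in the order asked, and still so for the second after the job is handed in, with the robot touching nothing.
It also fails if it takes over 69 s, if anything falls off the work surface, if the arm or the gripper's body presses on something with over 40 N, if the wrist force passes 120 N, or if a joint passes its speed limit or range.

## Working session

There is one attempt and no reset: what is moved stays moved. The work goes in short steps, Python scripts to look and compute and a shell command to move; the robot and the scene stay as the last step left them, time stands still between calls to the robot, and variables do not carry over. Pictures are saved under pics/ and viewed, at most 10 in all, crops included, and the job is handed in when it is done.

```bash
ls; mkdir -p pics
cat > h.py <<'E'
import numpy as np,cv2
from scipy.spatial.transform import Rotation as R
from plant import get_state, read_camera, ctrl
def cloud(c):
    z=c["range_z"];h,w=z.shape
    f=h/2/np.tan(np.radians(c["vfov"])/2)
    u,v=np.meshgrid(np.arange(w),np.arange(h))
    P=np.stack([(u-c["cx"])/f*z,(v-c["cy"])/f*z,z],-1)
    Rm=R.from_quat(c["orientation"]).as_matrix() if np.size(c["orientation"])==4 else np.array(c["orientation"])
    W=P@Rm.T+np.array(c["origin"]); W[z==0]=np.nan
    return W
def save(n,name):
    c=read_camera(n); cv2.imwrite(f"pics/{name}.png",c["frame"]); return c
E
python3 - <<'E'
from h import *
import pickle
for n in("top","side"):
    c=save(n,n+"0"); pickle.dump(c,open(n+"0.pkl","wb")); print(n,c["origin"],c["orientation"],c["vfov"],c["cx"],c["cy"])
s=get_state();print(s)
E
```

```text
pics
top [-0.27471891 -0.36665593  1.54022723] [ 0.80906025 -0.51843756  0.15378712 -0.23020324] 52.45043474078273 254.17280545367046 189.38914878197903
side [0.10139712 0.94107562 0.861651  ] [-0.18847265  0.8599208  -0.46591396  0.08909802] 57.463742227112085 256.4668371912402 191.2375688484221
{'time': 0.1, 'qpos': array([ 1.07300403e+00,  2.87129180e-01,  1.57804915e+00,  2.93631464e-06,
        1.27857848e+00, -1.50028830e-01]), 'dq': array([-6.40617107e-04, -2.82424875e-03, -2.65749613e-03, -3.16979924e-03,
       -4.09958449e-05, -1.37435532e-04]), 'joint_efforts': array([ 2.11129925e-03, -4.07299340e+01, -2.93699419e+01, -8.30366798e-05,
        3.35555982e-03, -3.38090494e-06]), 'eef_pos': array([0.22973924, 0.63406662, 0.2300407 ]), 'tcp_rot': array([ 1.73007157e-01,  9.84919973e-01, -1.02536283e-03, -3.45732823e-04]), 'contact_force': array([-0.15345716, -0.01271417, -0.09103335]), 'wrist_torque': array([0.00582276, 0.0276327 , 0.00541369]), 'finger_force': 0.0, 'opening': 0.9988104469757177}
```

View pics/top0.png

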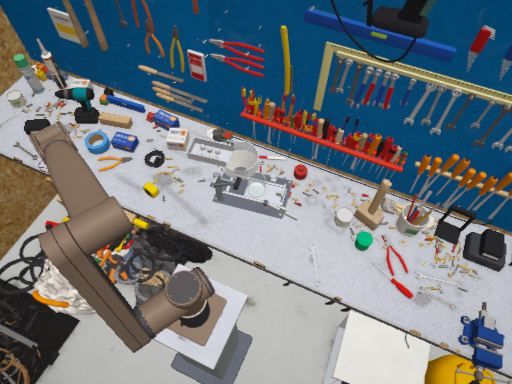

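View pics/side0.png

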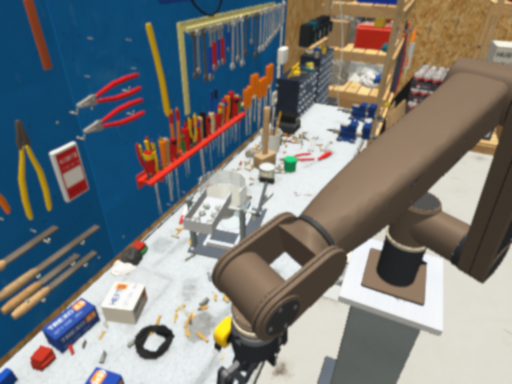

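The top view shows the stand at about (245,180), with the funnel at (243,160), the slide to the lower right around (255,190), and the tray to the left at (210,150). The yellow tape is at (150,188), the tin at (343,216) and the green jar at (363,240). Next I'll crop in and take measurements.

Run:
```python
from h import *
import pickle
c=pickle.load(open("top0.pkl","rb"));W=cloud(c)
cr=c["frame"][125:230,170:310];cv2.imwrite("pics/crop.png",cv2.resize(cr,None,fx=5.6,fy=5.6,interpolation=cv2.INTER_CUBIC))
for n,(u,v) in dict(tape=(150,188),tin=(343,214),green=(363,240)).items(): print(n,W[v,u].round(3))
# base dark & height map
m=(W[...,2]>0.003)&(W[...,2]<0.3)
ys,xs=np.mgrid[:384,:512]
sel=m&(xs>180)&(xs<300)&(ys>130)&(ys<220)
np.set_printoptions(linewidth=250)
# height map in world grid 10mm
P=W[sel];print(P.min(0),P.max(0))
x0,y0=P[:,:2].min(0)
H=np.full((60,60),0)
for p in P:
    i,j=int((p[0]-x0)/.01),int((p[1]-y0)/.01)
    if i<60 and j<60: H[i,j]=max(H[i,j],int(p[2]*1000))
print(x0,y0)
for r in H: 
    if r.any(): print(' '.join(f'{k:3d}' if k else '  .' for k in r))
```

```text
tape [0.387 0.431 0.063]
tin [ 0.628 -0.395  0.055]
green [ 0.541 -0.508  0.061]
[ 0.33207889 -0.22571261  0.00300099] [0.88262741 0.46902416 0.27952648]
0.3320788880139683 -0.22571261121361436
  .   .   .   .   .   .   .   .   .   .   .   .   .   .   .   .   .   .   .   .   .   .   .   .   .   .   .   .   .   .   .   .   .   .   .   .   .   .   .   .   .   .   .   .   .   .   6   4   .   .   .   .   .   .   .   .   .   .   .   .
  .   .   .   .   .   .   .   .   .   .   .   .   .   .   .   .   .   .   .   .   .   .   .   .   .   .   .   .   .   .   .   .   .   .   .   .   .   .   .   .   .   .   .   7   .   3   4   3   .   .   .   .   .   .   .   .   .   .   .   .
  .   .   .   .   .   .   .   .   .   .   .   .   .   .   .   .   .   .   .   .   .   .   .   .   .   .   .   .   .   .   .   .   .   .   .   .   .   .   .   .   .   8   .   6   9   .   3   4   .   .   .   .   .   .   .   .   .   .   .   .
  .   .   .   .   .   .   .   .   .   .   .   .   .   .   .   .   .   .   .   .   .   .   .   .   .   .   .   .   .   .   .   .   .   .   .   .   .   .   .   3   .   6   7   4   .   3   
[... 11833 characters left out ...]
   .   .   .   .   .   .   .  68 151 154 154 148 153 157 155 156 153 156 149 143 140 129 133  71 121 112 113 102 100  99  92  79  78  79  71  72  67  54  50  50  36  37  37  26   .   .   .   .   .   .   .   .   .   .   .
  .   .   .   .   .   .   .   .   .   .   .   .  49 127 136 120 150 115 115 148 143 152 140  93  74 135 130  17  39  93 108  41  33   .  90  71  19  77  63  58  43  49  12   .  16  36   .   5   5   .   3   .   .   .   .   .   .   .   .   .
  .   .   .   .   .   .   .   .   .   .   .   .   .   .   .   .   .   .   .   .   .   .   .   .   .   .   .   .   3   .   .   .   .   .   .   .   .   .   .   .   .   .   .   .   .   .   .   .   .   .   .   .   .   .   .   .   .   .   .   .
```

View pics/crop.png

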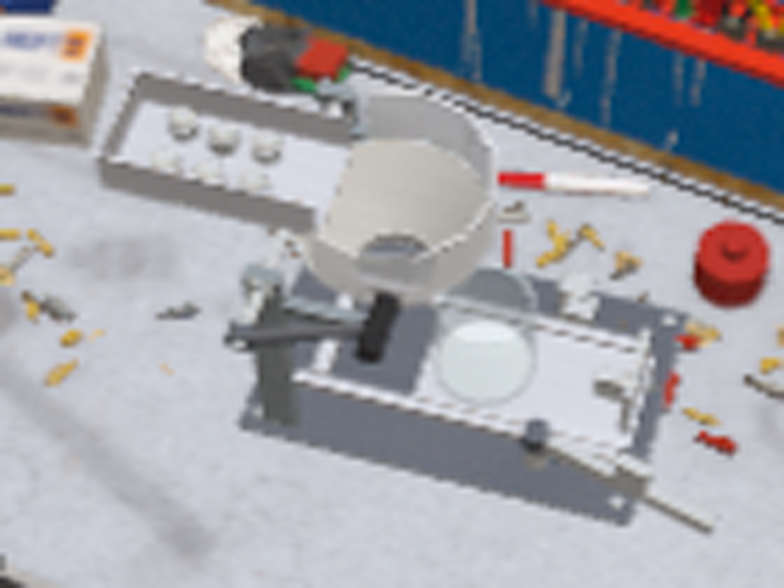

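Run:
```python
from h import *
import pickle
from scipy.optimize import least_squares
for n in("top","side"):
    W=cloud(pickle.load(open(n+"0.pkl","rb")));P=W[np.isfinite(W[...,0])]
    P=P[(P[:,0]>.3)&(P[:,0]<.8)&(P[:,1]>-.3)&(P[:,1]<.35)]
    g=P[(P[:,2]>.249)&(P[:,2]<.262)&(P[:,1]<.13)&(P[:,0]>.5)]
    fit=lambda p:np.hypot(g[:,0]-p[0],g[:,1]-p[1])-.0785
    r=least_squares(fit,[.592,.077],loss='soft_l1',f_scale=.003);print(n,len(g),r.x,np.median(abs(r.fun)))
    t=P[(P[:,2]>.205)&(P[:,2]<.26)&(P[:,1]>.15)]
    rect=cv2.minAreaRect((t[:,:2]*1000).astype(np.float32));print(rect)
    ro=P[(P[:,2]>.262)&(P[:,2]<.285)&(P[:,0]<.5)];print("roller",len(ro),np.median(ro,0),cv2.minAreaRect((ro[:,:2]*1000).astype(np.float32)))
    b=P[(P[:,0]>.45)&(P[:,0]<.6)&(P[:,1]<-.02)&(P[:,2]>.042)&(P[:,2]<.07)]
    print("bar",len(b));
```

```text
top 76 [0.59018143 0.08097998] 0.0015256774945760845
((580.5673217773438, 225.61019897460938), (194.72853088378906, 151.20681762695312), 0.4232484996318817)
roller 59 [0.45431876 0.02446538 0.27046906] ((458.7117614746094, 27.97657585144043), (53.20921325683594, 21.579551696777344), 9.379922866821289)
bar 168
side 82 [0.58958355 0.08580894] 0.0015449487864736544
((581.8916015625, 228.1514892578125), (203.61888122558594, 155.32644653320312), 0.28500688076019287)
roller 73 [0.45639718 0.03529019 0.26847951] ((456.2396545410156, 32.567405700683594), (49.597679138183594, 20.63600730895996), 9.543041229248047)
bar 92
```

```bash
cat >> h.py <<'E'
C=np.array([.590,.083]);YAW=np.radians(9.2)
A=np.array([[np.cos(YAW),-np.sin(YAW)],[np.sin(YAW),np.cos(YAW)]])
def to_stand(P): return np.c_[(P[:,:2]-C)@A*1000,P[:,2]*1000]
def to_world(s): s=np.asarray(s,float);return np.r_[A@s[:2]/1000+C,s[2]/1000]
E
python3 - <<'E'
from h import *
import pickle
S=[]
for n in("top","side"):
    W=cloud(pickle.load(open(n+"0.pkl","rb")));P=W[np.isfinite(W[...,0])]
    s=to_stand(P); s=s[(abs(s[:,0])<300)&(abs(s[:,1])<400)&(s[:,2]<300)]
    f=lambda x0,x1,y0,y1,z0,z1:s[(s[:,0]>x0)&(s[:,0]<x1)&(s[:,1]>y0)&(s[:,1]<y1)&(s[:,2]>z0)&(s[:,2]<z1)]
    tr=f(-70,70,80,260,225,262)
    print(n,"tray",np.percentile(tr,[1,5,50,95,99],axis=0).round(0).tolist())
    for y in(110,150,190,230):
        q=f(-70,70,y-20,y+20,243,262)
        a=q[q[:,0]<0];b=q[q[:,0]>0];print("  walls at",y,len(a),len(b),np.median(a[:,0]) if len(a) else 0,np.median(b[:,0]) if len(b) else 0)
    print("post far",np.median(f(70,115,50,95,205,228),0),len(f(70,115,50,95,205,228)))
    print("plate",len(q:=f(-45,45,-260,-100,58,90)),np.percentile(q,[5,50,95],axis=0).round().tolist())
    q=f(-100,0,-330,-110,40,95); 
    print("bar",np.array(sorted(q.round().tolist(),key=lambda a:a[1]))[::6].tolist())
    q=f(-70,70,-150,10,90,125);print("jar rim",np.percentile(q,[2,50,98],axis=0).round().tolist())
E
```

```text
top tray [[-45.0, 84.0, 225.0], [-43.0, 91.0, 226.0], [11.0, 149.0, 236.0], [47.0, 212.0, 251.0], [49.0, 213.0, 255.0]]
  walls at 110 14 13 -40.81076665536261 42.47161810211801
  walls at 150 13 10 -41.91437209785158 43.33869447868371
  walls at 190 14 15 -41.625274803807024 43.58396873244969
  walls at 230 8 10 -30.455064294992724 23.881964604170985
post far [ 87.34948892  66.79477929 216.47672568] 30
plate 57 [[-34.0, -206.0, 61.0], [-14.0, -199.0, 76.0], [28.0, -103.0, 89.0]]
bar [[-99.0, -274.0, 52.0], [-100.0, -243.0, 46.0], [-90.0, -234.0, 78.0], [-99.0, -230.0, 47.0], [-99.0, -225.0, 53.0], [-89.0, -220.0, 78.0], [-89.0, -216.0, 76.0], [-92.0, -213.0, 72.0], [-94.0, -209.0, 65.0], [-17.0, -206.0, 49.0], [-19.0, -204.0, 77.0], [-31.0, -203.0, 71.0], [-34.0, -201.0, 48.0], [-15.0, -199.0, 77.0], [-91.0, -196.0, 44.0], [-91.0, -192.0, 52.0], [-0.0, -188.0, 50.0], [-4.0, -184.0, 54.0], [-81.0, -180.0, 56.0], [-79.0, -175.0, 58.0], [-83.0, -171.0, 63.0], [-74.0, -165.0, 55.0], [-78.0, -157.0, 49.0], [-71.0, -150.0, 59.0], [-68.0, -145.0, 53.0], [-69.0, -140.0, 61.0], [-72.0, -136.
[... 364 characters left out ...]
.45314061806695
  walls at 150 14 18 -41.12621438788253 43.71104681821913
  walls at 190 17 15 -40.89793752381385 43.8718933884757
  walls at 230 33 35 -23.27109079178722 22.082890434734168
post far [ 88.4863242   75.33198805 213.95808254] 55
plate 14 [[-36.0, -200.0, 59.0], [-31.0, -196.0, 68.0], [-26.0, -192.0, 78.0]]
bar [[-97.0, -251.0, 53.0], [-100.0, -222.0, 63.0], [-98.0, -216.0, 42.0], [-95.0, -208.0, 66.0], [-30.0, -201.0, 58.0], [-27.0, -198.0, 59.0], [-27.0, -196.0, 75.0], [-19.0, -194.0, 41.0], [-29.0, -191.0, 54.0], [-76.0, -156.0, 53.0], [-71.0, -143.0, 57.0], [-61.0, -136.0, 55.0], [-68.0, -125.0, 40.0]]
jar rim [[-37.0, -68.0, 91.0], [-30.0, -47.0, 96.0], [-22.0, 2.0, 123.0]]
```

```bash
sed -i 's/C=np.array(\[.590,.083\])/C=np.array([.591,.083])/' h.py
cat >> h.py <<'E'
def go(s,ang=YAW):
    "shift in tool axes (mm) and tool-z turn (deg) to stand point s with tool y along world angle ang"
    st=get_state();Rm=R.from_quat(st["tcp_rot"]).as_matrix()
    d=Rm.T@(to_world(s)-st["eef_pos"])*1000
    now=np.arctan2(Rm[1,1],Rm[0,1]);t=(now-ang+np.pi)%(2*np.pi)-np.pi
    print("to",s,"shift",d.round(1),"turn",np.degrees(t).round(1))
def info():
    st=get_state();print("t",st["time"],"stand",to_stand(st["eef_pos"][None]).round(1),"F",st["contact_force"].round(1),"q",st["qpos"].round(2))
E
python3 - <<'E'
from h import *
info();go((0,-240,350));go((0,-240,45))
E
python3 -m crank '[[[0,0,-50],0,255],[[0,0,-100],0,255],[[0,0,-120],0,255]]'
```

```text
t 0.1 stand [[-268.5  601.7  230. ]] F [-0.2 -0.  -0.1] q [ 1.07  0.29  1.58  0.    1.28 -0.15]
to (0, -240, 350) shift [-644.2 -604.9 -118.9] turn 60.9
to (0, -240, 45) shift [-644.3 -604.2  186.1] turn 60.9
time: 0.4
eef_pos: [0.2306, 0.6357, 0.3576]
tcp_rot: [0.173, 0.985, 0.004, 0.001]
contact_force: [1.1, -0.6, -0.0]
opening: 0.514
finger_force: 0.0
```

```bash
python3 -m crank '[[[-644,-605,0],61,255],[[-644,-605,0],61,255],[[-644,-605,0],61,255],[[-644,-605,0],61,255],[[-644,-605,0],61,255],[[-644,-605,0],61,255],[[-644,-605,0],61,255],[[-644,-605,0],61,255],[[-644,-605,0],61,255],[[-644,-605,0],61,255]]'
python3 -c "
from h import *
info();go((0,-240,350))"
```

```text
time: 1.4
eef_pos: [0.4561, 0.1866, 0.351]
tcp_rot: [0.649, 0.761, -0.0, -0.0]
contact_force: [1.4, 0.3, -0.1]
opening: 0.004
finger_force: 0.0
t 1.4 stand [[-116.6  123.8  351. ]] F [ 1.4  0.3 -0.1] q [ 0.18 -0.19  1.86  0.    1.48  0.02]
to (0, -240, 350) shift [-363.6  117.3    0.9] turn -0.1
```

```bash
python3 -m crank '[[[-364,117,0],0,255],[[-364,117,0],0,255],[[-364,117,0],0,255],[[-364,117,0],0,255],[[-364,117,0],0,255],[[-364,117,0],0,255],[[-364,117,0],0,255],[[-364,117,0],0,255],[[-364,117,0],0,255]]'
python3 - <<'E'
from h import *
info();go((0,-240,45))
c=save("wrist","w1")
c=save("top","t1")
E
```

```text
time: 2.3
eef_pos: [0.6294, -0.1564, 0.3491]
tcp_rot: [0.651, 0.759, -0.001, -0.001]
contact_force: [0.5, 0.8, -0.8]
opening: 0.003
finger_force: 0.0
t 2.3 stand [[  -0.4 -242.5  349.1]] F [ 0.5  0.8 -0.8] q [-0.4   0.17  1.51 -0.    1.47 -0.55]
to (0, -240, 45) shift [  2.3   1.2 304.1] turn -0.4
```

View pics/w1.png

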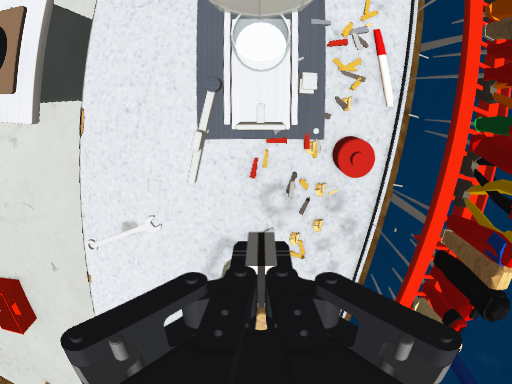

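The wrist view shows the push plate at (260,127) straight ahead of the closed fingers at (262,245). The latch bar lies open from (213,85) to (193,180), and the way down is clear.

```bash
python3 -m crank '[[[2,1,304],0,255],[[2,1,304],0,255],[[2,1,304],0,255],[[2,1,304],0,255],[[2,1,304],0,255],[[2,1,304],0,255],[[2,1,304],0,255],[[2,1,304],0,255]]'
python3 - <<'E'
from h import *
info();go((0,-140,45))
E
```

```text
time: 3.2
eef_pos: [0.6287, -0.1488, 0.0468]
tcp_rot: [0.648, 0.761, -0.0, -0.001]
contact_force: [0.6, 0.6, -0.2]
opening: -0.002
finger_force: 0.0
t 3.2 stand [[ 1.000e-01 -2.348e+02  4.680e+01]] F [ 0.6  0.6 -0.2] q [-0.39  0.43  1.76  0.    0.96 -0.55]
to (0, -140, 45) shift [94.8 -0.2  2. ] turn -0.0
```

```bash
python3 -m crank '[[[12,0,0],0,255],[[20,0,0],0,255],[[28,0,0],0,255],[[36,0,0],0,255],[[44,0,0],0,255],[[52,0,0],0,255],[[60,0,0],0,255],[[68,0,0],0,255],[[74,0,0],0,255],[[80,0,0],0,255]]'
python3 - <<'E'
from h import *
info();go((0,-140,45))
E
```

```text
time: 4.2
eef_pos: [0.6167, -0.0708, 0.0471]
tcp_rot: [0.649, 0.761, -0.0, -0.0]
contact_force: [1.8, -1.6, -0.1]
opening: 0.002
finger_force: 0.7
t 4.2 stand [[   0.8 -155.9   47.1]] F [ 1.8 -1.6 -0.1] q [-0.28  0.38  1.83 -0.    0.94 -0.44]
to (0, -140, 45) shift [15.9 -0.8  2.1] turn -0.1
```

```bash
python3 -m crank '[[[4,0,0],0,255],[[8,0,0],0,255],[[11,0,0],0,255],[[13,0,0],0,255],[[15,0,0],0,255],[[15,0,0],0,255]]'
python3 - <<'E'
from h import *
info();go((0,-140,45))
for n in("top",):
    c=save(n,"t2");s=to_stand(cloud(c).reshape(-1,3));s=s[(abs(s[:,0])<36)&(s[:,1]>-225)&(s[:,1]<-90)&(s[:,2]>15)&(s[:,2]<120)]
    print(np.array(sorted(s.round().tolist(),key=lambda a:a[1]))[::8].tolist())
cv2.imwrite("pics/t2c.png",cv2.resize(c["frame"][125:230,170:310],None,fx=5.6,fy=5.6,interpolation=cv2.INTER_CUBIC))
E
```

```text
time: 4.8
eef_pos: [0.6143, -0.0562, 0.0472]
tcp_rot: [0.649, 0.761, -0.0, -0.0]
contact_force: [-0.4, -0.0, -1.0]
opening: -0.004
finger_force: 0.0
t 4.8 stand [[   0.7 -141.1   47.2]] F [-0.4 -0.  -1. ] q [-0.26  0.37  1.84  0.    0.94 -0.41]
to (0, -140, 45) shift [ 1.1 -0.7  2.2] turn -0.1
[[-15.0, -222.0, 16.0], [-7.0, -187.0, 16.0], [-30.0, -156.0, 96.0], [-7.0, -149.0, 15.0], [-30.0, -136.0, 19.0], [-22.0, -132.0, 66.0], [-34.0, -131.0, 50.0], [-35.0, -127.0, 41.0], [-7.0, -120.0, 55.0], [-8.0, -116.0, 29.0], [28.0, -112.0, 15.0], [-4.0, -110.0, 46.0], [34.0, -106.0, 21.0], [24.0, -103.0, 26.0], [-0.0, -99.0, 52.0], [-21.0, -96.0, 24.0], [12.0, -92.0, 31.0]]
```

View pics/t2c.png

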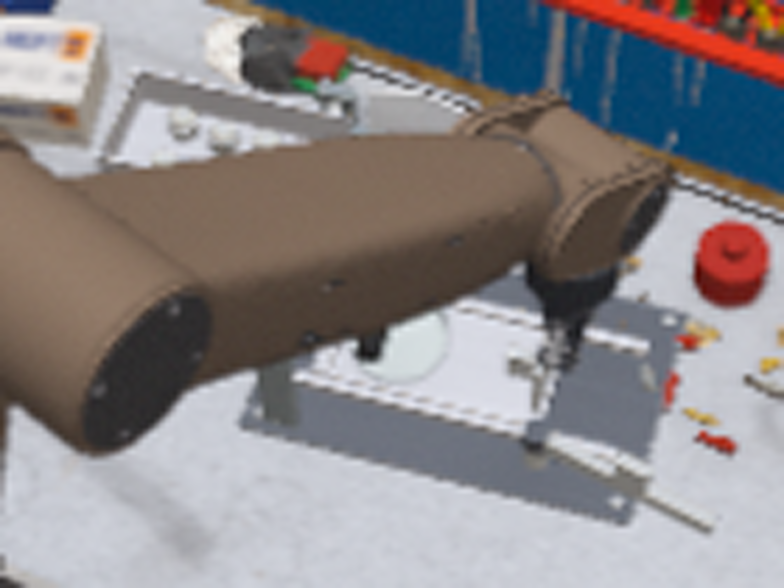

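The jar has moved under the funnel and the plate is at about y=-131 (pixel (540,390)). Force is still low, so I'll press on to the stop.

```bash
python3 -m crank '[[[2,0,0],0,255],[[3,0,0],0,255],[[4,0,0],0,255],[[4,0,0],0,255]]'; python3 -c "
from h import *
info()"
```

```text
time: 5.25
eef_pos: [0.6141, -0.055, 0.0473]
tcp_rot: [0.649, 0.761, -0.001, 0.002]
contact_force: [1.0, -6.9, -1.6]
opening: 0.004
finger_force: 4.0
t 5.25 stand [[   0.8 -139.9   47.3]] F [ 1.  -6.9 -1.6] q [-0.25  0.37  1.84 -0.01  0.93 -0.41]
```

```bash
python3 -m crank '[[[2,0,0],0,255],[[4,0,0],0,255],[[6,0,0],0,255],[[6,0,0],0,255]]'; python3 -c "
from h import *
info()"
```

```text
time: 5.65
eef_pos: [0.6143, -0.055, 0.0475]
tcp_rot: [0.648, 0.762, -0.005, 0.006]
contact_force: [2.2, -25.3, -5.8]
opening: 0.001
finger_force: 12.4
t 5.65 stand [[   0.9 -139.9   47.5]] F [  2.2 -25.3  -5.8] q [-0.25  0.37  1.84 -0.02  0.93 -0.4 ]
```

```bash
python3 -m crank '[[[-20,0,0],0,255],[[-50,0,0],0,255],[[-50,0,-50],0,255],[[-50,0,-90],0,255],[[-50,0,-90],0,255]]'; python3 -c "
from h import *
info();go((-130,-210,135));go((-130,-210,50))"
```

```text
time: 6.15
eef_pos: [0.6252, -0.0974, 0.1451]
tcp_rot: [0.649, 0.761, 0.003, 0.006]
contact_force: [1.1, -0.6, 1.0]
opening: 0.001
finger_force: 0.0
t 6.15 stand [[   4.9 -183.5  145.1]] F [ 1.1 -0.6  1. ] q [-0.31  0.27  1.76  0.    1.1  -0.47]
to (-130, -210, 135) shift [ -26.8 -135.     8.6] turn -0.2
to (-130, -210, 50) shift [ -26.4 -136.    93.6] turn -0.2
```

```bash
python3 -m crank '[[[-28,-132,0],0,255],[[-28,-132,0],0,255],[[-28,-132,0],0,255],[[-28,-132,50],0,255],[[-28,-132,90],0,255],[[-28,-132,90],0,255],[[-28,-132,90],0,255]]'; python3 -c "
from h import *
info()
p=np.array([-70,-137])
for th in (104,95,85,75,60,45,30,15,5,0):
  t=np.radians(th);u=np.array([np.cos(t),-np.sin(t)]);n=-np.array([np.sin(t),np.cos(t)])
  print(th,(p+85*u+20*n).round(0))
c=save('wrist','w3')"
```

```text
time: 6.85
eef_pos: [0.4945, -0.144, 0.047]
tcp_rot: [0.649, 0.761, -0.0, -0.001]
contact_force: [0.4, -0.9, 0.2]
opening: -0.0
finger_force: 0.0
t 6.85 stand [[-131.5 -208.7   47. ]] F [ 0.4 -0.9  0.2] q [-0.48  0.17  2.09  0.    0.88 -0.64]
104 [-110. -215.]
95 [ -97. -220.]
85 [ -83. -223.]
75 [ -67. -224.]
60 [ -45. -221.]
45 [ -24. -211.]
30 [  -6. -197.]
15 [   7. -178.]
5 [  13. -164.]
0 [  15. -157.]
```

View pics/w3.png

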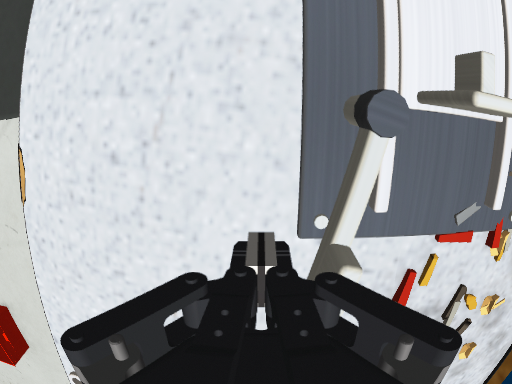

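The wrist view shows the fingers (262,245) on the robot side of the tab (335,262), with the pin at (380,113). Now I'll sweep the arc.

```bash
python3 -m crank '[[[-3,12,0],0,255],[[-6,22,0],0,255],[[-11,34,0],0,255],[[-14,48,0],0,255],[[-15,64,0],0,255],[[-14,75,0],0,255],[[-12,86,0],0,255],[[-7,97,0],0,255],[[-2,107,0],0,255],[[5,116,0],0,255]]'; python3 -c "
from h import *
info()"
```

```text
time: 7.9
eef_pos: [0.6094, -0.1206, 0.0474]
tcp_rot: [0.649, 0.761, -0.0, 0.0]
contact_force: [-1.1, -0.5, -0.1]
opening: 0.002
finger_force: 0.3
t 7.9 stand [[ -14.4 -204.    47.4]] F [-1.1 -0.5 -0.1] q [-0.36  0.38  1.83 -0.    0.94 -0.52]
```

```bash
python3 -m crank '[[[7,8,0],0,255],[[16,16,0],0,255],[[26,21,0],0,255],[[33,24,0],0,255],[[40,26,0],0,255],[[45,26,0],0,255],[[49,26,0],0,255],[[49,26,0],0,255]]'; python3 -c "
from h import *
info()"
```

```text
time: 8.7
eef_pos: [0.6264, -0.0683, 0.0474]
tcp_rot: [0.649, 0.761, 0.0, -0.0]
contact_force: [-0.4, -1.0, 0.4]
opening: -0.002
finger_force: 0.0
t 8.7 stand [[  10.8 -155.    47.4]] F [-0.4 -1.   0.4] q [-0.27  0.4   1.8   0.    0.94 -0.43]
```

```bash
python3 -m crank '[[[2,0,0],0,255],[[4,0,0],0,255],[[6,0,0],0,255],[[8,0,0],0,255],[[8,0,0],0,255]]'; python3 -c "
from h import *
info()"
```

```text
time: 9.2
eef_pos: [0.6264, -0.0672, 0.0476]
tcp_rot: [0.648, 0.761, -0.003, 0.005]
contact_force: [2.1, -17.2, -3.8]
opening: -0.001
finger_force: 8.6
t 9.2 stand [[  10.9 -153.9   47.6]] F [  2.1 -17.2  -3.8] q [-0.26  0.39  1.81 -0.01  0.94 -0.42]
```

```bash
python3 -m crank '[[[-20,0,0],0,255],[[-60,0,0],0,255],[[-60,0,-50],0,255],[[-60,0,-100],0,255],[[-60,0,-150],0,255],[[-60,0,-200],0,255],[[-60,0,-250],0,255],[[-60,0,-290],0,255],[[-60,0,-290],0,255]]'
python3 - <<'E'
from h import *
info();go((-140,-38,340));go((-140,-38,282))
c=save('wrist','w4')
E
```

```text
time: 10.1
eef_pos: [0.6373, -0.1211, 0.3471]
tcp_rot: [0.649, 0.761, 0.003, 0.007]
contact_force: [1.3, 0.3, 1.7]
opening: 0.002
finger_force: 0.0
t 10.1 stand [[  13.  -208.9  347.1]] F [1.3 0.3 1.7] q [-0.34  0.16  1.52  0.    1.45 -0.5 ]
to (-140, -38, 340) shift [ 170.6 -153.5    3.9] turn -0.1
to (-140, -38, 282) shift [ 170.9 -154.3   61.9] turn -0.1
```

View pics/w4.png

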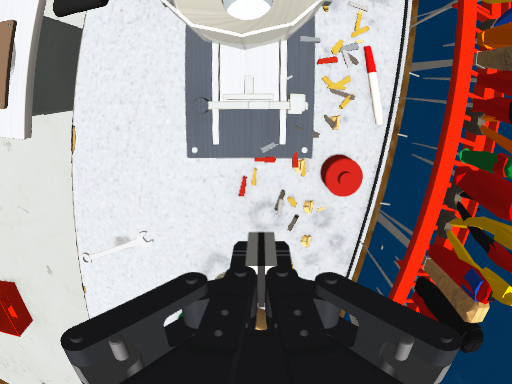

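The latch now lies straight from the pin (202,104) into the catch (298,103), tight behind the plate. Next is the roller.

```bash
python3 -m crank '[[[171,-154,0],0,255],[[171,-154,0],0,255],[[171,-154,0],0,255],[[171,-154,0],0,255],[[171,-154,0],0,255],[[171,-154,0],0,255],[[171,-154,0],0,255]]'
python3 - <<'E'
from h import *
info();go((-140,-38,282))
E
```

```text
time: 10.85
eef_pos: [0.4553, 0.0247, 0.3361]
tcp_rot: [0.649, 0.761, -0.0, -0.001]
contact_force: [0.4, -0.8, -0.5]
opening: 0.004
finger_force: 0.0
t 10.85 stand [[-143.3  -35.9  336.1]] F [ 0.4 -0.8 -0.5] q [-0.17 -0.28  1.96  0.    1.47 -0.33]
to (-140, -38, 282) shift [-2.2  3.4 54.1] turn -0.1
```

```bash
python3 -m crank '[[[-3,3,40],0,255],[[-4,3,56],0,255],[[-4,3,62],0,255],[[-4,3,68],0,255],[[-4,3,74],0,255],[[-4,3,78],0,255],[[-4,3,78],0,255]]'
python3 - <<'E'
from h import *
info()
E
```

```text
time: 11.55
eef_pos: [0.4606, 0.0205, 0.2604]
tcp_rot: [0.649, 0.761, 0.001, 0.001]
contact_force: [0.5, -1.9, 3.7]
opening: -0.001
finger_force: 1.8
t 11.55 stand [[-138.7  -40.8  260.4]] F [ 0.5 -1.9  3.7] q [-0.18 -0.23  2.05  0.    1.32 -0.33]
```

```bash
python3 -m crank '[[[0,0,6],0,255],[[0,0,12],0,255],[[0,0,18],0,255],[[0,0,24],0,255],[[0,0,30],0,255],[[0,0,36],0,255],[[0,0,42],0,255],[[0,0,48],0,255],[[0,0,54],0,255],[[0,0,60],0,255]]'
python3 - <<'E'
from h import *
info()
E
```

```text
time: 12.55
eef_pos: [0.4589, 0.0214, 0.1983]
tcp_rot: [0.649, 0.761, 0.0, -0.001]
contact_force: [-0.6, 1.6, 0.5]
opening: -0.003
finger_force: 0.5
t 12.55 stand [[-140.2  -39.7  198.3]] F [-0.6  1.6  0.5] q [-0.18 -0.17  2.12  0.    1.2  -0.33]
```

```bash
python3 -m crank '[[[0,0,6],0,255],[[0,0,12],0,255],[[0,0,18],0,255],[[0,0,24],0,255],[[0,0,30],0,255],[[0,0,35],0,255],[[0,0,39],0,255],[[0,0,42],0,255],[[0,0,42],0,255],[[0,0,42],0,255]]'
python3 - <<'E'
from h import *
info()
c=save('side','s5');s=c["frame"][150:290,150:300];cv2.imwrite("pics/s5c.png",cv2.resize(s,None,fx=4,fy=4,interpolation=cv2.INTER_CUBIC))
E
```

```text
time: 13.55
eef_pos: [0.4596, 0.0209, 0.1575]
tcp_rot: [0.649, 0.761, 0.0, 0.0]
contact_force: [-0.4, -0.0, 1.1]
opening: -0.001
finger_force: 0.5
t 13.55 stand [[-139.6  -40.3  157.5]] F [-0.4 -0.   1.1] q [-0.18 -0.12  2.16 -0.    1.11 -0.33]
```

View pics/s5c.png

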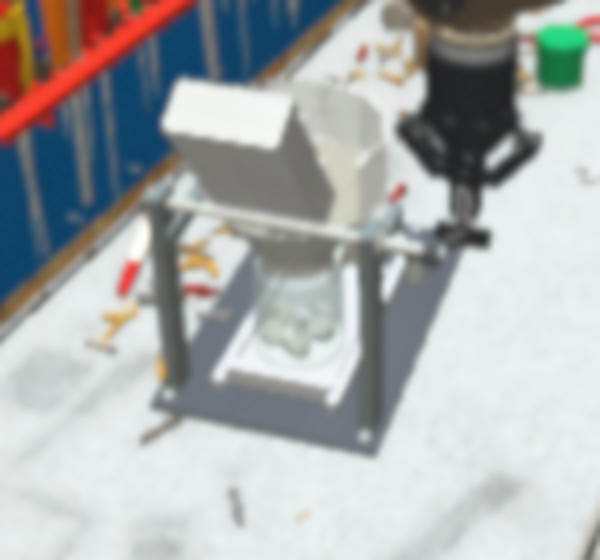

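The tray is fully tipped and nuts are visible in the jar around (295,325). I'll hold, let the tray down slowly, then check.

```bash
python3 -m crank '[[[0,0,2],0,255],[[0,0,2],0,255],[[0,0,2],0,255],[[0,0,2],0,255],[[0,0,2],0,255],[[0,0,-6],0,255],[[0,0,-14],0,255],[[0,0,-22],0,255],[[0,0,-30],0,255],[[0,0,-38],0,255]]'; python3 -m crank '[[[0,0,-8],0,255],[[0,0,-16],0,255],[[0,0,-24],0,255],[[0,0,-32],0,255],[[0,0,-40],0,255],[[0,0,-48],0,255],[[0,0,-56],0,255],[[0,0,-64],0,255],[[0,0,-72],0,255],[[0,0,-80],0,255]]';  python3 -m crank '[[[0,0,-10],0,255],[[0,0,-30],0,255],[[0,0,-60],0,255],[[0,0,-100],0,255],[[-100,-60,-120],0,255],[[-200,-60,-120],0,255],[[-200,-60,-120],0,255],[[-200,-60,-120],0,255],[[-200,-60,-120],0,255],[[-200,-60,-120],0,255]]'
python3 - <<'E'
from h import *
info()
a=save('side','s6')["frame"][150:265,170:270];b=save('top','t6')["frame"][125:225,170:310]
a=cv2.resize(a,(400,460),interpolation=cv2.INTER_CUBIC);b=cv2.resize(b,None,fx=2.8,fy=4.6,interpolation=cv2.INTER_CUBIC)
cv2.imwrite("pics/f6.png",np.hstack([a,b]))
E
```

```text
time: 14.6
eef_pos: [0.4594, 0.021, 0.196]
tcp_rot: [0.649, 0.761, 0.0, 0.0]
contact_force: [-0.3, -0.5, -0.4]
opening: -0.002
finger_force: 0.0
time: 15.6
eef_pos: [0.4594, 0.021, 0.276]
tcp_rot: [0.649, 0.761, -0.0, -0.0]
contact_force: [-0.5, -0.7, -0.1]
opening: -0.004
finger_force: 0.0
time: 16.6
eef_pos: [0.4314, -0.1875, 0.3954]
tcp_rot: [0.65, 0.76, 0.0, -0.0]
contact_force: [0.0, 0.4, -0.5]
opening: -0.001
finger_force: 0.0
t 16.6 stand [[-200.8 -241.5  395.4]] F [ 0.   0.4 -0.5] q [-0.63 -0.26  1.83  0.    1.57 -0.78]
```

View pics/f6.png

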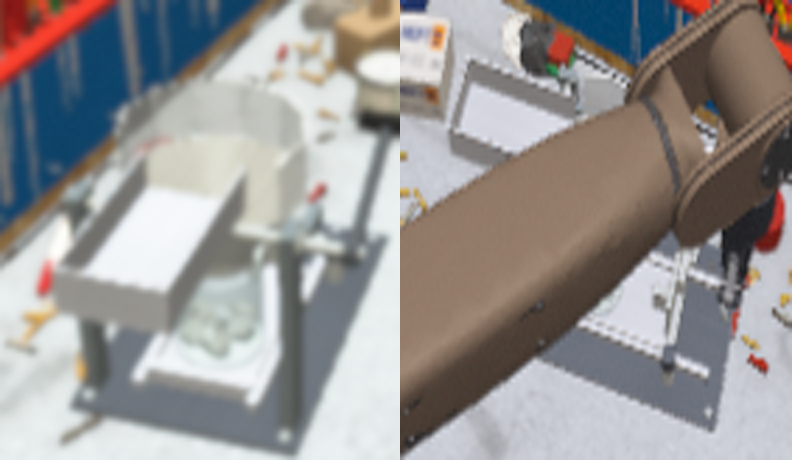

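The tray is level and empty, and the nuts sit in the jar at (215,325). The arm hides the funnel, so I'll move it aside and look down through it.

```bash
python3 -m crank '[[[-250,0,0],0,255],[[-250,0,0],0,255],[[-250,0,0],0,255],[[-250,0,0],0,255],[[-250,0,0],0,255],[[-250,0,0],0,255],[[-250,0,0],0,255]]'
python3 - <<'E'
from h import *
info()
c=save('top','t7');b=c["frame"][125:230,190:300]
a=save('side','s7')["frame"][205:265,190:260]
cv2.imwrite("pics/f7.png",np.hstack([cv2.resize(b,(440,420),interpolation=cv2.INTER_CUBIC),cv2.resize(a,(360,420),interpolation=cv2.INTER_CUBIC)]))
s=to_stand(cloud(c).reshape(-1,3));s=s[(np.hypot(s[:,0],s[:,1]-0)<33)&(s[:,2]<240)];print("down funnel z",np.percentile(s[:,2],[5,25,50,75]))
E
```

```text
time: 17.4
eef_pos: [0.4721, -0.4319, 0.394]
tcp_rot: [0.648, 0.761, 0.001, -0.001]
contact_force: [0.5, 1.6, -0.0]
opening: 0.001
finger_force: 0.0
t 17.4 stand [[-199.7 -489.2  394. ]] F [ 0.5  1.6 -0. ] q [-0.9   0.14  1.46  0.    1.55 -1.06]
down funnel z [-942.840755   -935.39833367 -930.30967102 -924.58526475]
```

View pics/f7.png

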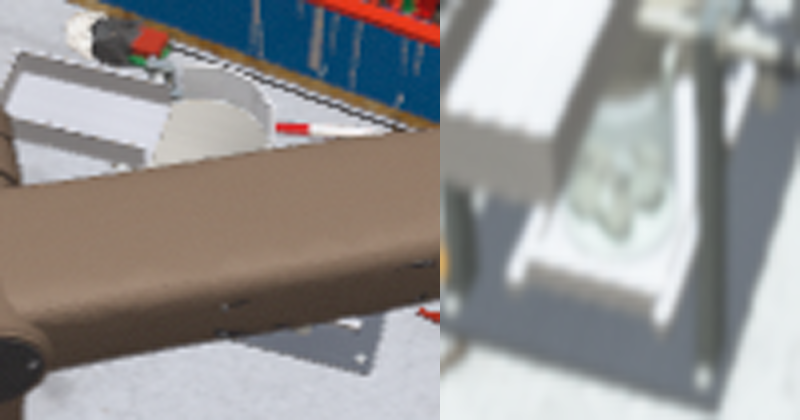

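```bash
python3 -m crank '[[[379,200,0],0,255],[[379,200,0],0,255],[[379,200,0],0,255],[[379,200,0],0,255],[[379,200,0],0,255],[[379,200,0],0,255],[[379,200,0],0,255],[[379,200,0],0,255],[[379,200,0],0,255],[[379,200,0],0,255]]'
python3 - <<'E'
from h import *
info()
c=read_camera("wrist");z=c["range_z"];h,w=z.shape;f=h/2/np.tan(np.radians(c["vfov"])/2)
u,v=np.meshgrid(np.arange(w)-c["cx"],np.arange(h)-c["cy"]);r=np.hypot(u,v)+1e-9;t=np.tan(np.minimum(r/f,1.5))
P=np.stack([u/r*t*z,v/r*t*z,z],-1)@R.from_quat(c["orientation"]).as_matrix().T+c["origin"];P[z==0]=np.nan
s=to_stand(P.reshape(-1,3)).reshape(h,w,3);rr=np.hypot(s[...,0],s[...,1])
m=(rr<77)&(s[...,2]<240)
# funnel cone: max z deviations by radius
for a in range(0,77,7):
    q=s[(rr>=a)&(rr<a+7)&(s[...,2]<260)][:,2];print(a,len(q),np.percentile(q,[0,10,50,90,100]).round() if len(q) else '')
q=s[(abs(s[...,0])<38)&(s[...,1]>85)&(s[...,1]<210)&(s[...,2]>150)];print("tray z",len(q),np.percentile(q[:,2],[1,50,99]).round() if len(q) else '')
# bar and tab direction
q=s[(abs(s[...,0])<85)&(s[...,1]>-165)&(s[...,1]<-120)&(s[...,2]>40)&(s[...,2]<60)];print("bar",len(q),[(x,np.median(q[abs(q[:,0]-x)<12],0).round().tolist()) for x in(-60,-40,40,60)])
# nuts within jar: count blobs
j=s[(rr<39)&(s[...,2]<100)];print("jar",len(j))
g=(((rr<40)&(s[...,2]<75)&(s[...,2]>5)));ys,xs=np.where(g);print(xs.min(),xs.max(),ys.min(),ys.max())
E
```

```text
time: 18.5
eef_pos: [0.6084, -0.0213, 0.3969]
tcp_rot: [0.646, 0.763, 0.001, 0.001]
contact_force: [0.1, 0.7, -0.5]
opening: 0.003
finger_force: 0.0
t 18.5 stand [[   0.4 -105.8  396.9]] F [ 0.1  0.7 -0.5] q [-0.2   0.06  1.53  0.    1.54 -0.37]
0 58 [51. 53. 55. 57. 59.]
7 151 [22. 25. 51. 55. 57.]
14 297 [23. 25. 45. 53. 58.]
21 394 [23. 25. 47. 53. 60.]
28 961 [ 23.  38. 131. 137. 140.]
35 1320 [ 23.  40. 142. 146. 151.]
42 1457 [145. 149. 153. 158. 214.]
49 2009 [155. 159. 164. 212. 215.]
56 2291 [164. 169. 175. 213. 250.]
63 2523 [175. 179. 185. 213. 251.]
70 5547 [186. 191. 213. 251. 255.]
tray z 239 [211. 213. 214.]
bar 663 [(-60, [-63.0, -135.0, 57.0]), (-40, [-40.0, -135.0, 55.0]), (40, [41.0, -136.0, 55.0]), (60, [56.0, -132.0, 55.0])]
jar 1439
238 282 61 103
```

The funnel cone is bare and the spout clear. The nuts lie at z≤60 inside the jar, the tray floor is flat and empty, and the bar is straight at y≈-136.

```bash
python3 -c "
from plant import ctrl
print(ctrl.sign_off())"
```

```text
the job is handed in; nothing more can be done
None
```

The job is handed in at about 18.5 s: jar pushed home, latch shut in its catch, nuts tipped into the jar, tray back down level and empty. I saw no spilled or stuck nuts, though I could not count all six separately in the pictures; nothing near the stand was touched.

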